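# Press a phone screen home in a clamp press and ease the sprung arm back up

### The arm

A 6-joint arm with a two-finger parallel gripper is mounted at the origin on the work surface. World frame = base frame: x ahead of the robot, y to its left, z up, the work surface at z = 0. Lengths are in m, angles in rad, forces in N, time in s.
With the tool pointing down it reaches from about 0.275 to 0.75 m from the base axis. Payload 10.2 kg.
Tool frame: the origin (TCP) lies between the finger pads; the fingertips stand 25 mm ahead of it and the grasp point (between the pads) lies 6 mm ahead of it (r.tip_reach is the distance from the TCP to the fingertips, in m); x points along the fingers, y is the direction in which the jaws open and shut, and the axes are right-handed (so a half turn about x gives the same grasp; the last joint's range is limited). The gripper opens to 85 mm and grips with 20 to 120 N. Pads are 22 mm wide; open, the fingers measure 114 mm over their backs; the gripper's body (76 mm by 85 mm) begins 54 mm behind the grasp point. The pads swing forward as they close: fully open they stand 13 mm farther back than shut.
Start: joints at [-1.537, 0.313, 1.498, -0, 1.331, -0.223], TCP at [0.133, -0.508, 0.256] pointing down, gripper open.
Joint ranges: [-2.94, 2.94], [-0.97, 2.17], [0.19, 2.56], [-1.23, 4.37], [0.02, 3.11], [-2.88, 2.88]. Speed limits (rad/s): [2.39, 2.39, 3.01, 3.14, 3.14, 3.14].

### API

Orientations are given as a unit quaternion [x, y, z, w].
In Python, from station import r, get_image, get_calibration, order gives the robot as it stands.
- The arm moves only by the shell command python3 -m handwheel 'ROWS' [FORCE]. ROWS is text: rows parted by semicolons, each of 5 numbers parted by spaces: the shift along the tool's x, y, z in m, then the turn about the tool's x in degrees, then the closure, from 0 (fully open) to 1 (shut). A call has 1 to 8 rows; each row is the pose to reach, as a shift and turn from the pose measured when the call began, along the tool's axes at that moment; what a row does not reach only later rows make up. A row lasts 1/8 s, in which the tool goes at most 62.5 mm and 10.7 degrees, less where a joint would pass 70% of its speed; a pose out of reach is approached as far as the arm can. A call with a gripper value outside its range is refused whole. The fingers move at their own pace and stop on an object; FORCE is the grip in N (left out, the last holds). Time passes only in rows, so rows that repeat a pose let the fingers close. It gives the time, the measured TCP pose, the force and the opening at its end, in the units of the state.
- r.state(): the state, without advancing time (a new reading comes with each control period).
- get_image(name): name is "scene" or "top" or "wrist"; returns the picture (480x640x3 uint8, red, green, blue); there is no depth.
- get_calibration(name): a dict with "fx", "fy", "cx", "cy" (pixels), "k1" (the pictures are not rectified: a ray, as slopes to the right and down, at radius r is drawn at 1 + k1 r^2 times it, then the intrinsics apply), "pose" (4x4, takes a point from camera to world coordinates). Camera axes: x right, y down, z forward; pixel columns grow to the right and rows downward; lengths in m; the calibration is good to about 2 mm. A picture is of the moment at which its call begins: read the wrist's pose just before it. get_calibration takes no time and is no camera call; for the wrist camera it gives the pose at the moment of the call.
- order.sign_off(): hands the job in, once; it reports no verdict.
The state is a dict: "clock": time; "joint_pos": joint angles; "qvel": joint speeds; "effort": joint torques, N m; "position": TCP position; "orientation": TCP orientation; "wrist_force": force on the tool from outside, world axes, zero at the start; "torque": the same for the moment, N m; "finger_gap": finger opening in m.
Only numpy, scipy, OpenCV 4.12 (cv2) and the standard library are available. Lean on these libraries where they do the work, as an engineer would, in place of code of your own. Each camera call takes 0.05 s, during which the arm holds its last target. There are 200 camera calls.

### The job

Take the phone with the orange frame, lay it screen up on the two rails of the blue press, without dropping it, centred front to back, and push the sliding jaw in until it holds the phone tight against the fixed jaw. Then bring the red handle all the way down to its stop so that the pad presses on the phone, keep it down for about one second, and let the sprung arm rise slowly, held all the way up to its upright stop (take about three seconds), never letting it snap back. Leave the other phone, the parts box and the screwdriver where they are.

Things in the scene. Friction and masses are not known exactly. Their poses are not given: they have to be found in the camera images.
- phone_center (a point): Phone to press: bright orange frame, black screen on top, 66 (x) x 140 (y) x 12 (z) mm, about 0.2 kg. This point is its centre, half-way up; y along its length, z up out of the screen. It starts screen up on a fixed black rubber rest, 36 x 100 x 20 mm high, centred under it with the same heading, so its long edges overhang 15 mm. Either end may face the fixed jaw.
- other_phone_center (a point): Centre of the other phone: grey frame, same size, on a like rest about 150 mm from the first; the two may have changed places. To be left alone.
- press: Blue clamp press, fixed. Origin on the table under the seat's middle; x from the handle side (front) to the hinge side, y towards the fixed jaw, z up. Base plate x -120 to 150, y -165 to 105, 16 mm high. Fixed dark steel jaw: 60 mm wide in x, face at y = +70, top at z = 58. Blue hinge posts 101 mm high at x = 125, y = -75 and 75.
- press_seat (a point): Middle of the seat, at the press's x = 0, y = 0, z = 40 mm; axes as the press's. Two steel rails at y = -42 and +42 (56 mm long in x, 14 mm wide, tops at z = 40) carry the phone, which lies across them with its length along y and its centre over this point, 46 mm above the table. The rails stand 24 mm above the base plate.
- press_hinge (a point): Middle of the hinge axis of the sprung arm, at x = +125, y = 0, 85 mm above the table in the press's frame; the axis runs along the press's y.
- jaw (a joint): Travel of the sliding aluminium jaw along the press's +y, m. 0 is fully open (face at y = -115 mm of the press); 0.045 is face on the phone with the phone against the fixed jaw; limit 0.055. Starts between 0 and 0.018. Stays where it is left; sliding friction about 4 N: 6 N moves it, 10 N is ample.
- jaw_grip (a point): Point on the sliding jaw's red upright fin, 88 mm above the table; at the press's y = -134 mm when the jaw joint is 0. The fin is 34 (x) x 14 (y) mm, from z = 58 (top of the 60 x 30 mm jaw block, whose outer face is 4 mm farther out than the fin's) to z = 106. Push it from its -y side or pinch it from above.
- presser (a joint): Angle of the sprung press arm, rad. 0 is home: upright on its stop (leaning 0.03 rad back). Grows as the handle is pulled forward and down; 1.6 is the lower stop, arm level. A spring drives it home: about 2 N at the handle at the top, 7 N near the bottom, 13 N with the pad on the phone. Let go, it snaps up at several rad/s; its rise must stay below 1.5 rad/s.
- handle (a point): Middle of the arm's red round handle bar: 14 mm thick, 96 mm clear between the side rods, parallel to the hinge axis and 215 mm from it. At arm angle a it lies 215*cos(1.6-a) mm towards the press's -x from press_hinge and 215*sin(1.6-a) mm above it. It can be pinched from above and turns between the fingers.
- pad: Black rubber pad, 46 x 60 mm, under the arm, 125 mm from the hinge, on its own stiff spring. It meets the phone at about 1.56 rad and is pressed in 5 mm, with about 12 N, at the lower stop (1.6 rad). Origin on the arm's centre line above the pad. With the arm upright its face looks to the front at the press's x = +85, 180 to 240 mm above the table, so the seat is open from above.
- parts_box: Clear open plastic parts box, 100 x 120 x 35 mm, origin under its centre; a bystander.
- driver: Screwdriver, 160 mm long, lying on the table; a bystander.

How it is judged:
By the outcome, as a careful person would: the job done as asked, in the order asked, and still so for the second after the job is handed in, with the robot touching nothing.
It also fails if it takes over 72 s, if anything falls off the work surface, if the arm or the gripper's body presses on something with over 40 N, if the wrist force passes 120 N, or if a joint passes its speed limit or range.

## Working session

There is one attempt and no reset: what is moved stays moved. The work goes in short steps, Python scripts to look and compute and a shell command to move; the robot and the scene stay as the last step left them, time stands still between calls to the robot, and variables do not carry over. Pictures are saved under pics/ and viewed, about 8 in all and at most 12, crops included, and the job is handed in when it is done.

```bash
ls; mkdir -p pics; cat > h.py <<'E'
import numpy as np, cv2
from station import r, get_image, get_calibration, order
from scipy.spatial.transform import Rotation as R
def shot(n,f):
    c=get_calibration(n); im=get_image(n); cv2.imwrite('pics/'+f,im[:,:,::-1]); return im,c
def ray(c,uv):
    K=np.array([[c['fx'],0,c['cx']],[0,c['fy'],c['cy']],[0,0,1.]])
    p=cv2.undistortPoints(np.array(uv,float).reshape(-1,1,2),K,np.array([c['k1'],0,0,0.]))[:,0]
    T=np.array(c['pose']); d=np.c_[p,np.ones(len(p))]@T[:3,:3].T
    return T[:3,3],d
def plane(c,uv,z):
    o,d=ray(c,uv); return o+d*((z-o[2])/d[:,2])[:,None]
def proj(c,P):
    T=np.linalg.inv(np.array(c['pose'])); q=np.atleast_2d(P)@T[:3,:3].T+T[:3,3]; s=q[:,:2]/q[:,2:]
    s=s*(1+c['k1']*(s**2).sum(1))[:,None]; return s*[c['fx'],c['fy']]+[c['cx'],c['cy']]
def delta(p):  # world point -> shift in tool axes
    s=r.state(); return R.from_quat(s['orientation']).inv().apply(np.array(p)-s['position'])
E
python3 - <<'E'
from h import *
s=r.state(); print(s, r.tip_reach); print(R.from_quat(s['orientation']).as_matrix().round(3))
a,c=shot('scene','s0.png'); b,d=shot('top','t0.png')
for x in(c,d): print({k:np.round(v,3).tolist() for k,v in x.items()})
E
```

```text
pics
{'clock': 0.0, 'joint_pos': array([-1.53739115e+00,  3.13421373e-01,  1.49846037e+00,  3.70843090e-05,
        1.33099540e+00, -2.23380405e-01]), 'qvel': array([ 0.00137625, -0.00070718,  0.00046777, -0.0001023 , -0.0010789 ,
       -0.00065735]), 'effort': array([ 5.10393565e-04, -4.12257564e+01, -2.59749055e+01, -1.33943740e-04,
        4.08662745e-03, -6.58411437e-06]), 'position': array([ 0.1333342 , -0.50754618,  0.25574094]), 'orientation': array([ 0.70134256,  0.09098595, -0.70123106,  0.09008419]), 'wrist_force': array([-0.45925777, -0.02990523, -0.12525015]), 'torque': array([ 0.01464482,  0.00821811, -0.00859017]), 'finger_gap': 0.08580567185140839} 0.025
[[-0.     0.254 -0.967]
 [ 0.001 -0.967 -0.254]
 [-1.    -0.001 -0.   ]]
{'fx': 546.701, 'fy': 546.701, 'cx': 317.562, 'cy': 242.167, 'k1': 0.054, 'pose': [[-0.473, 0.627, -0.619, 1.314], [0.881, 0.342, -0.327, 0.415], [0.006, -0.7, -0.714, 1.001], [0.0, 0.0, 0.0, 1.0]]}
{'fx': 491.061, 'fy': 491.061, 'cx': 318.848, 'cy': 246.689, 'k1': -0.119, 'pose': [[0.02, -0.998, 0.051, 0.529], [-0.999, -0.019, 0.034, 0.045], [-0.033, -0.052, -0.998, 1.126], [0.0, 0.0, 0.0, 1.0]]}
```

View pics/t0.png

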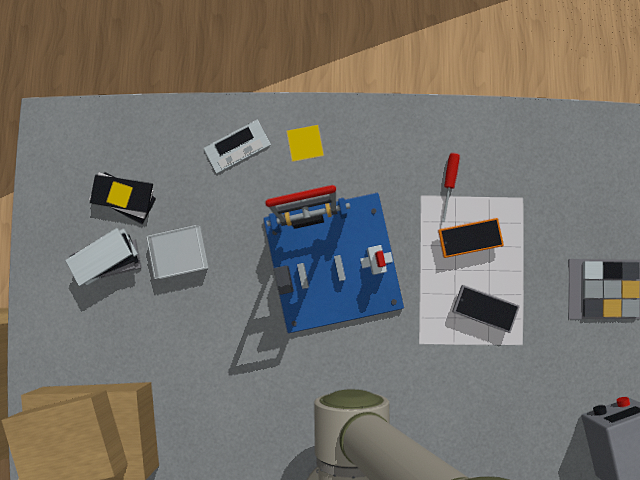

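View pics/s0.png

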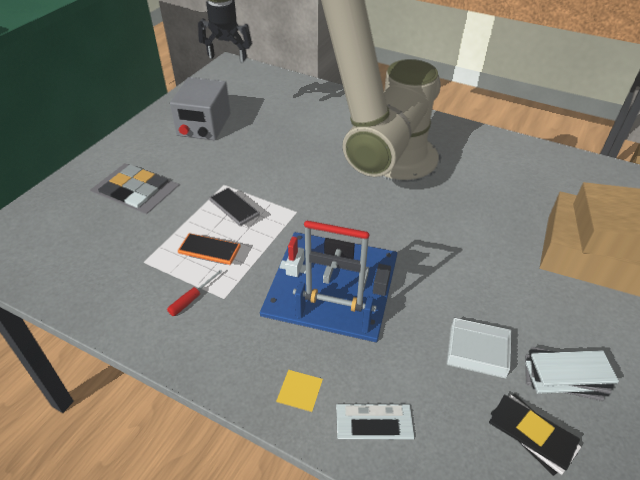

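```bash
python3 - <<'E'
from h import *
im=cv2.imread('pics/t0.png'); c=get_calibration('top'); hsv=cv2.cvtColor(im,cv2.COLOR_BGR2HSV)
def big(m,lo=0):
    cs,_=cv2.findContours(m.astype(np.uint8),0,2); return sorted(cs,key=cv2.contourArea)[::-1]
H,S,V=[hsv[...,i].astype(int) for i in range(3)]
m=((H>5)&(H<20)&(S>170)&(V>150)); m[:,:400]=0; m[:190]=0
o=big(m)[0]; 
def rect(P):
    q=cv2.minAreaRect((P[:,:2]*1000).astype(np.float32)); b=cv2.boxPoints(q); e=[b[1]-b[0],b[2]-b[1]]; e=max(e,key=np.linalg.norm)
    a=np.degrees(np.arctan2(e[1],e[0]))%180; return np.round(q[0],1),np.round(q[1],1),a
print('phone',rect(plane(c,o.reshape(-1,2)+0.0,.031)))
B=((H>100)&(H<125)&(S>150)&(V>40)).astype(np.uint8); B[:180]=0
b=cv2.convexHull(max(big(B),key=cv2.contourArea)).reshape(-1,2)
ap=cv2.approxPolyDP(b,5,True).reshape(-1,2); print('hull',ap.tolist()); print(plane(c,ap,.016).round(4)); print('base',rect(plane(c,b,.016)))
r1=((H<6)|(H>172))&(S>150)&(V>100)
for k in big(r1)[:4]:
    k=k.reshape(-1,2); print('red',cv2.contourArea(k),k.mean(0),rect(plane(c,k,.106)), rect(plane(c,k,.30)))
m=((S<40)&(V>130)).astype(np.uint8); m[:,:294]=0;m[:,348:]=0;m[:245]=0;m[300:]=0
for k in big(m)[:3]:
    k=k.reshape(-1,2);print('rail',cv2.contourArea(k),rect(plane(c,k,.04)))
E
```

```text
phone (array([ 608.5, -239.7]), array([62.6, 99.3]), np.float32(102.199036))
hull [[377, 193], [403, 307], [288, 332], [264, 218]]
[[ 0.7102 -0.0472  0.016 ]
 [ 0.4532 -0.1094  0.016 ]
 [ 0.3914  0.1484  0.016 ]
 [ 0.6487  0.2092  0.016 ]]
base (array([553.2,  51.1]), array([272.8, 267.4]), np.float32(13.356135))
red 368.5 [300.63235294 194.79411765] (array([689. , 120.5]), array([ 13.5, 148.7]), np.float32(103.27131)) (array([658.5, 106.1]), array([ 10.9, 120.4]), np.float32(103.27125))
red 278.0 [452.16666667 170.94444444] (array([ 748.2, -197.2]), array([20.5, 71.7]), np.float32(170.30186)) (array([ 706.4, -151.1]), array([16.6, 58.1]), np.float32(170.3019))
red 74.0 [380.8 258.7] (array([559., -49.]), array([31.2, 12.6]), np.float32(13.391779)) (array([553.3, -31.1]), array([25.3, 10.2]), np.float32(13.391748))
red 72.5 [623.4  401.35] (array([ 260.8, -579.3]), array([29.3, 19.6]), np.float32(88.381615)) (array([ 311.8, -460.5]), array([23.7, 15.9]), np.float32(88.38152))
rail 115.5 (array([539.3,  36.1]), array([54.6, 12.7]), np.float32(13.581029))
rail 84.0 (array([524.4, 117.9]), array([45.9, 14.3]), np.float32(12.604784))
```

```bash
python3 - <<'E'
from h import *
im=cv2.imread('pics/t0.png'); c=get_calibration('top'); hsv=cv2.cvtColor(im,cv2.COLOR_BGR2HSV)
H,S,V=[hsv[...,i].astype(int) for i in range(3)]
m=((H>3)&(H<22)&(S>120)&(V>90)); m[:,:430]=0; m[:,510:]=0; m[:212]=0; m[265:]=0
ys,xs=np.nonzero(m); P=plane(c,np.c_[xs,ys],.03)[:,:2]*1000
q=cv2.minAreaRect(P.astype(np.float32)); print(q, cv2.boxPoints(q).tolist())
p=np.r_[np.array(q[0])/1000,.2]; print('delta to above phone',delta(p).round(4))
E
```

```text
((612.1046752929688, -257.640380859375), (64.81407165527344, 139.46482849121094), 12.16631031036377) [[565.7293701171875, -196.30393981933594], [595.12158203125, -332.6363830566406], [658.47998046875, -318.976806640625], [629.0877685546875, -182.64437866210938]]
delta to above phone [ 0.0561 -0.1201 -0.5265]
```

```bash
python3 -m handwheel '0.007 -0.015 -0.06 -10.5 0;0.014 -0.03 -0.12 -21 0;0.021 -0.045 -0.18 -31.5 0;0.028 -0.06 -0.24 -42 0;0.035 -0.075 -0.3 -52.5 0;0.042 -0.09 -0.36 -63 0;0.049 -0.105 -0.42 -73.5 0;0.056 -0.12 -0.48 -84 0' 40
python3 - <<'E'
from h import *
s=r.state(); M=R.from_quat(s['orientation']).as_matrix(); print(s['position'],M.round(3),np.degrees(np.arctan2(M[1,1],M[0,1])),s['joint_pos'].round(2),delta([.612,-.2577,.2]).round(4))
E
```

```text
clock: 1.1
position: [0.5687, -0.2682, 0.1995]
orientation: [0.459, 0.538, -0.459, 0.538]
wrist_force: [-0.4, -1.1, 0.1]
finger_gap: 0.0857
[ 0.56866286 -0.26822417  0.19954214] [[-0.     0.988  0.158]
 [ 0.001  0.158 -0.988]
 [-1.    -0.    -0.001]] 9.06331264986969 [-0.63  0.59  1.24  0.    1.32 -0.79] [-0.0005  0.0445 -0.0036]
```

```bash
python3 -m handwheel '0 0.0445 -0.0036 -3.1 0;0 0.0445 -0.0036 -3.1 0;0 0.0445 -0.0036 -3.1 0'
python3 - <<'E'
from h import *
s=r.state(); M=R.from_quat(s['orientation']).as_matrix(); print(s['position'],np.degrees(np.arctan2(M[1,1],M[0,1])))
im,c=shot('wrist','w1.png'); print(np.array(c['pose']).round(3).tolist(), c['fx'])
hsv=cv2.cvtColor(im,cv2.COLOR_RGB2HSV); H,S,V=[hsv[...,i].astype(int) for i in range(3)]
m=((H>3)&(H<22)&(S>150)&(V>90)).astype(np.uint8)
n,l,st,_=cv2.connectedComponentsWithStats(m); k=1+st[1:,4].argmax(); print(st[k])
ys,xs=np.nonzero(l==k); P=plane(c,np.c_[xs,ys],.032)[:,:2]*1000
q=cv2.minAreaRect(P.astype(np.float32)); print(q)
E
```

```text
clock: 1.48
position: [0.6115, -0.2579, 0.1991]
orientation: [0.445, 0.551, -0.444, 0.549]
wrist_force: [-0.1, 0.1, -0.3]
finger_gap: 0.0854
[ 0.61147827 -0.25787008  0.19905381] 12.123937199549589
[[0.978, 0.202, 0.059, 0.596], [0.211, -0.936, -0.283, -0.185], [-0.002, 0.289, -0.957, 0.317], [0.0, 0.0, 0.0, 1.0]] 382.5322186401791
[ 282  137   89  174 2330]
((611.932861328125, -257.9546203613281), (64.63678741455078, 137.53213500976562), 12.159322738647461)
```

View pics/w1.png

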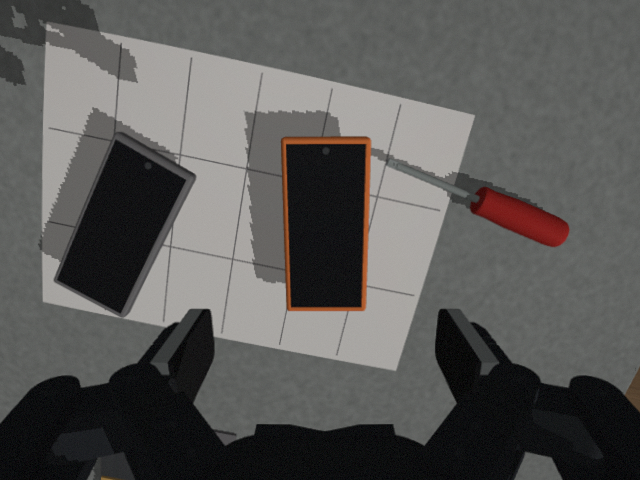

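```bash
python3 -m handwheel '0.05 0.0005 0 0 0;0.1 0.0005 0 0 0;0.14 0.0005 0 0 0;0.167 0.0005 0 0 0;0.167 0.0005 0 0 0;0.167 0.0005 0 0 0' 40 && python3 -m handwheel '0 0 0 0 1;0 0 0 0 1;0 0 0 0 1;0 0 0 0 1;0 0 0 0 1;0 0 0 0 1;0 0 0 0 1' 40
```

```text
clock: 2.28
position: [0.6118, -0.2587, 0.0343]
orientation: [0.445, 0.549, -0.445, 0.55]
wrist_force: [0.6, 0.6, 0.7]
finger_gap: 0.0852
clock: 3.15
position: [0.6125, -0.2593, 0.0364]
orientation: [0.445, 0.548, -0.445, 0.551]
wrist_force: [-1.1, -1.1, 7.9]
finger_gap: 0.065
```

```bash
python3 -m handwheel '-0.005 0 0 0 1;-0.015 0 0 0 1;-0.03 0 0 0 1;-0.06 0 0 0 1;-0.09 0 0 0 1;-0.12 0 0 0 1;-0.145 0 0 0 1;-0.145 0 0 0 1' 50
python3 - <<'E'
from h import *
im,c=shot('wrist','w2.png'); s=r.state(); print(s['position'],s['finger_gap'],s['wrist_force'])
o=np.array([.5317,.0768]); t=np.radians(13.4); ex=np.array([np.cos(t),np.sin(t)]); ey=np.array([-ex[1],ex[0]])
for y in(-.004,): print('target',o+ey*y, delta([*(o+ey*y),.18]))
hsv=cv2.cvtColor(im,cv2.COLOR_RGB2HSV); H,S,V=[hsv[...,i].astype(int) for i in range(3)]
m=((H>3)&(H<22)&(S>150)&(V>90)).astype(np.uint8)
n,l,st,_=cv2.connectedComponentsWithStats(m); k=1+st[1:,4].argmax(); print(st[k])
ys,xs=np.nonzero(l==k); P=plane(c,np.c_[xs,ys],s['position'][2])[:,:2]*1000
print(cv2.minAreaRect(P.astype(np.float32)))
E
```

```text
clock: 4.15
position: [0.6126, -0.2594, 0.184]
orientation: [0.445, 0.547, -0.444, 0.553]
wrist_force: [-0.4, -0.5, -3.5]
finger_gap: 0.0644
[ 0.61199945 -0.25907683  0.18197481] 0.06477760844207901 [ 0.2213096   0.04446411 -2.90812586]
target [0.53262699 0.0729089 ] [ 0.0008264  -0.00842231 -0.34124301]
[ 222  142  204  295 8134]
((609.3753662109375, -245.07545471191406), (63.24470901489258, 112.18316650390625), 12.070294380187988)
```

View pics/w2.png

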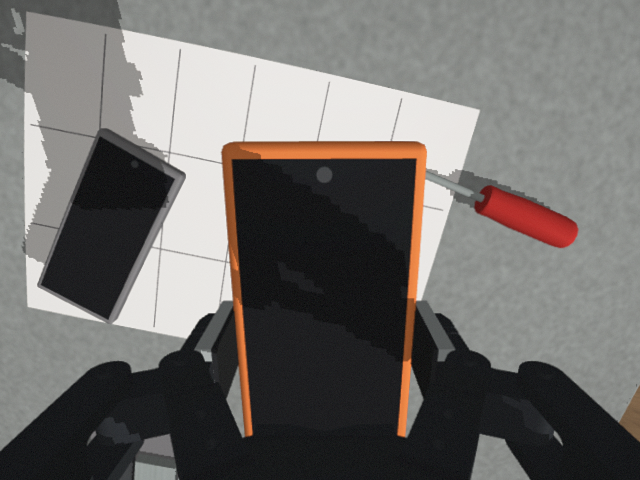

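```bash
python3 - <<'E'
from h import *
c=get_calibration('wrist'); s=r.state(); M=R.from_quat(s['orientation'])
im=cv2.imread('pics/w2.png'); hsv=cv2.cvtColor(im,cv2.COLOR_BGR2HSV); H,S,V=[hsv[...,i].astype(int) for i in range(3)]
m=((H>3)&(H<22)&(S>150)&(V>60))
for row in (143,146,150,156,160,180,220,260,290,420,430):
    x=np.nonzero(m[row])[0]
    o,d=ray(c,[[x.min()-.5,row],[x.max()+.5,row]]); L=.066/np.linalg.norm(d[1]-d[0]); p=M.inv().apply((o+d*L).mean(0)-s['position'])
    print(row,x.min(),x.max(),(p*1000).round(1))
E
```

```text
143 230 419 [ 18.5  -0.3 -69.9]
146 224 424 [ 10.8  -0.5 -69.2]
150 223 425 [  9.2  -0.5 -68. ]
156 223 425 [  8.6  -0.4 -66.1]
160 223 425 [  8.3  -0.4 -64.9]
180 224 423 [  8.4  -0.6 -58.4]
220 227 421 [  7.9  -0.4 -44.9]
260 231 418 [  8.5  -0.3 -30.4]
290 233 415 [  8.7  -0.4 -18.8]
420 244 405 [ 8.3 -0.2 38.7]
430 245 404 [ 8.4 -0.2 44. ]
```

```bash
python3 -m handwheel '0 -0.001 -0.03 0 1;0 -0.002 -0.08 0 1;0 -0.003 -0.13 0 1;0 -0.005 -0.18 0 1;0 -0.006 -0.23 0 1;0 -0.007 -0.28 -0.5 1;0 -0.0084 -0.32 -1 1;0 -0.0084 -0.341 -1 1' 50
python3 - <<'E'
from h import *
im,c=shot('wrist','w3.png'); shot('top','t3.png'); s=r.state(); M=R.from_quat(s['orientation']).as_matrix(); print(s['position'],np.degrees(np.arctan2(M[1,1],M[0,1])),s['finger_gap'],s['wrist_force'],delta([.5326,.0729,.18]))
E
```

```text
clock: 5.2
position: [0.5314, 0.0746, 0.1797]
orientation: [0.439, 0.553, -0.44, 0.555]
wrist_force: [0.9, 0.2, -2.1]
finger_gap: 0.0649
[0.53162297 0.07450675 0.17972623] 13.178473361481764 0.06450334458044622 [ 0.23813609 -0.57074668 -1.29465774] [-0.0002687   0.00058544  0.0017878 ]
```

View pics/w3.png

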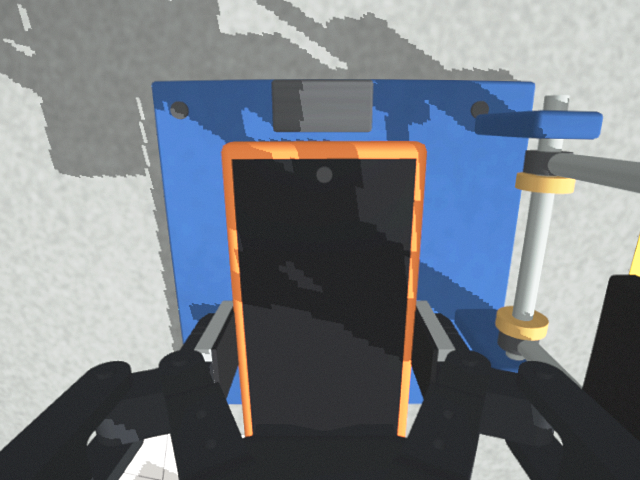

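```bash
python3 - <<'E'
from h import *
c=get_calibration('wrist'); o=np.array([.5317,.0768]); t=np.radians(13.4); ex=np.array([np.cos(t),np.sin(t)]); ey=np.array([-ex[1],ex[0]]); A=np.c_[ex,ey]
print(((plane(c,[[153,83],[535,82],[176,330]],.016)[:,:2]-o)@A*1000).round(1))
print(((plane(c,[[273,132],[373,131]],.058)[:,:2]-o)@A*1000).round(1))
s=r.state(); print(((s['position'][:2]-o)@A*1000).round(1))
E
```

```text
[[-119.3  103.3]
 [ 146.7  103.7]
 [-125.   -88.9]]
[[-31.5  69.9]
 [ 28.9  70.3]]
[-0.6 -2.2]
```

```bash
python3 -m handwheel '0.03 0 0.002 0 1;0.06 0 0.002 0 1;0.085 0 0.002 0 1;0.1 0 0.002 0 1;0.11 0 0.002 0 1;0.116 0 0.002 0 1;0.116 0 0.002 0 1;0.116 0 0.002 0 1' 50;  python3 -m handwheel '0.002 0 0 0 1;0.004 0 0 0 1;0.006 0 0 0 1;0.006 0 0 0 1'
```

```text
clock: 6.3
position: [0.5327, 0.0723, 0.0643]
orientation: [0.439, 0.553, -0.439, 0.555]
wrist_force: [-0.8, 0.3, -1.5]
finger_gap: 0.065
clock: 6.8
position: [0.5326, 0.0723, 0.0581]
orientation: [0.439, 0.553, -0.439, 0.555]
wrist_force: [0.2, 0.1, -3.1]
finger_gap: 0.0647
```

```bash
python3 -m handwheel '0.001 0 0 0 1;0.002 0 0 0 1;0.002 0 0 0 1' ; python3 -m handwheel '0.001 0 0 0 1;0.0015 0 0 0 1;0.0015 0 0 0 1'
```

```text
clock: 7.18
position: [0.5326, 0.0723, 0.0565]
orientation: [0.439, 0.553, -0.439, 0.555]
wrist_force: [-2.7, -0.1, 4.3]
finger_gap: 0.0645
clock: 7.55
position: [0.5326, 0.0723, 0.0565]
orientation: [0.439, 0.553, -0.439, 0.556]
wrist_force: [-9.0, -0.3, 15.5]
finger_gap: 0.065
```

```bash
python3 -m handwheel '-0.0005 0 0 0 1;-0.0005 0 0 0 0.3;-0.0005 0 0 0 0.15;-0.0005 0 0 0 0;-0.0005 0 0 0 0;-0.0005 0 0 0 0' 20; python3 -m handwheel '-0.02 0 0 0 0;-0.05 0 0 0 0;-0.09 0 0 0 0;-0.13 0 0 0 0;-0.13 0 0 0 0'
python3 - <<'E'
from h import *
im,c=shot('wrist','w4.png'); im2,c2=shot('top','t4.png')
o=np.array([.5317,.0768]); t=np.radians(13.4); ex=np.array([np.cos(t),np.sin(t)]); ey=np.array([-ex[1],ex[0]]); A=np.c_[ex,ey]
for i,cc in((im,c),(im2,c2)):
    hsv=cv2.cvtColor(i,cv2.COLOR_RGB2HSV); H,S,V=[hsv[...,k].astype(int) for k in range(3)]
    m=((H>3)&(H<22)&(S>150)&(V>90)).astype(np.uint8)
    n,l,st,_=cv2.connectedComponentsWithStats(cv2.dilate(m,np.ones((5,5)))); 
    for k in range(1,n):
        if st[k,4]<200: continue
        ys,xs=np.nonzero((l==k)&(m>0)); P=(plane(cc,np.c_[xs,ys],.051)[:,:2]-o)@A*1000
        print(st[k],cv2.minAreaRect(P.astype(np.float32)))
E
```

```text
clock: 8.3
position: [0.5327, 0.0723, 0.057]
orientation: [0.439, 0.553, -0.439, 0.556]
wrist_force: [0.2, 0.4, 0.1]
finger_gap: 0.0855
clock: 8.93
position: [0.5334, 0.0726, 0.1898]
orientation: [0.441, 0.551, -0.438, 0.557]
wrist_force: [0.4, -0.6, -0.2]
finger_gap: 0.0851
[ 269  132  104  196 5289] ((-0.4461479187011719, -3.5480117797851562), (65.17782592773438, 138.740234375), 0.08976762741804123)
[601 279  39  40 870] ((-207.33645629882812, -646.8695068359375), (53.48833084106445, 116.64068603515625), 29.048616409301758)
```

View pics/w4.png

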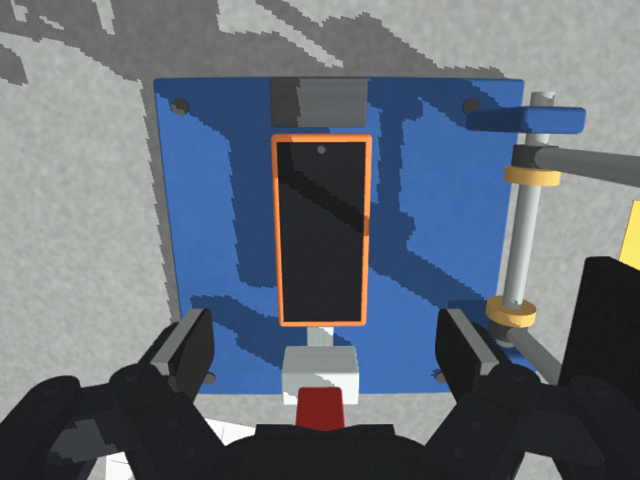

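```bash
python3 -m handwheel '0 -0.001 0.05 -0.5 1;0 -0.001 0.1 -0.5 1;0 -0.001 0.14 -0.5 1;0 -0.001 0.162 -0.5 1;0.04 -0.001 0.162 -0.5 1;0.075 -0.001 0.162 -0.5 1;0.095 -0.001 0.162 -0.5 1;0.095 -0.001 0.162 -0.5 1' 20
python3 - <<'E'
from h import *
s=r.state();o=np.array([.5317,.0768]); t=np.radians(13.4); ex=np.array([np.cos(t),np.sin(t)]); ey=np.array([-ex[1],ex[0]]); A=np.c_[ex,ey]
M=R.from_quat(s['orientation']).as_matrix(); print(((s['position'][:2]-o)@A*1000).round(1),np.degrees(np.arctan2(M[1,1],M[0,1])))
E
```

```text
clock: 10.02
position: [0.5673, -0.0847, 0.0901]
orientation: [0.436, 0.556, -0.437, 0.556]
wrist_force: [0.5, -0.2, 0.6]
finger_gap: 0.0002
[  -2.8 -165.3] 13.726207861867849
```

```bash
python3 -m handwheel '-0.004 0.001 -0.008 0 1;-0.004 0.001 -0.014 0 1;-0.004 0.001 -0.02 0 1;-0.004 0.001 -0.026 0 1;-0.004 0.001 -0.032 0 1;-0.004 0.001 -0.038 0 1;-0.004 0.001 -0.044 0 1;-0.004 0.001 -0.05 0 1'; python3 -m handwheel '0 0 -0.002 0 1;0 0 -0.004 0 1;0 0 -0.004 0 1'
```

```text
clock: 11.02
position: [0.5564, -0.0354, 0.0941]
orientation: [0.436, 0.556, -0.437, 0.556]
wrist_force: [3.3, -4.1, 3.3]
finger_gap: -0.0001
clock: 11.4
position: [0.5554, -0.0315, 0.094]
orientation: [0.436, 0.556, -0.437, 0.556]
wrist_force: [2.5, -2.6, 2.4]
finger_gap: -0.0001
```

```bash
python3 -m handwheel '0 0 -0.001 0 1;0 0 -0.002 0 1;0 0 -0.003 0 1;0 0 -0.003 0 1'; python3 -m handwheel '0 0 -0.001 0 1;0 0 -0.002 0 1;0 0 -0.002 0 1'
```

```text
clock: 11.9
position: [0.5548, -0.0288, 0.094]
orientation: [0.436, 0.556, -0.437, 0.556]
wrist_force: [2.6, -5.4, 2.5]
finger_gap: -0.0004
clock: 12.28
position: [0.5547, -0.0284, 0.094]
orientation: [0.436, 0.555, -0.438, 0.557]
wrist_force: [3.7, -13.6, 0.5]
finger_gap: -0.0001
```

```bash
python3 -m handwheel '0 0 -0.0015 0 1;0 0 -0.002 0 1;0 0 -0.002 0 1'; python3 -m handwheel '0 0 0.004 0 1;0 0 0.015 0 1;-0.04 0 0.015 0 1;-0.09 0 0.015 0 1;-0.14 0 0.015 0 1;-0.19 0 0.015 0 1;-0.22 0 0.015 0 1;-0.22 0 0.015 0 1'
python3 - <<'E'
from h import *
s=r.state();o=np.array([.5317,.0768]); t=np.radians(13.4); ex=np.array([np.cos(t),np.sin(t)]); ey=np.array([-ex[1],ex[0]]); A=np.c_[ex,ey]
im,c=shot('wrist','w5.png'); im2,c2=shot('top','t5.png')
for i,cc,z in((im,c,.051),(im2,c2,.051)):
    hsv=cv2.cvtColor(i,cv2.COLOR_RGB2HSV); H,S,V=[hsv[...,k].astype(int) for k in range(3)]
    m=((H>3)&(H<22)&(S>150)&(V>90)).astype(np.uint8)
    n,l,st,_=cv2.connectedComponentsWithStats(cv2.dilate(m,np.ones((5,5)))); 
    for k in range(1,n):
        if st[k,4]<200: continue
        ys,xs=np.nonzero((l==k)&(m>0)); P=(plane(cc,np.c_[xs,ys],z)[:,:2]-o)@A*1000
        print(st[k],cv2.minAreaRect(P.astype(np.float32)))
    m=(((H<6)|(H>172))&(S>150)&(V>100)).astype(np.uint8); n,l,st,_=cv2.connectedComponentsWithStats(m)
    for k in range(1,n):
        if st[k,4]<40: continue
        ys,xs=np.nonzero(l==k)
        for z2 in (.106,.3): P=(plane(cc,np.c_[xs,ys],z2)[:,:2]-o)@A*1000;print('red',st[k],z2,cv2.minAreaRect(P.astype(np.float32)))
h=o+ex*.1313; print(h,delta([*h,.306]))
E
```

```text
clock: 12.65
position: [0.5547, -0.0284, 0.0941]
orientation: [0.435, 0.554, -0.438, 0.558]
wrist_force: [4.9, -13.8, 0.4]
finger_gap: -0.0003
clock: 13.65
position: [0.5582, -0.0417, 0.3159]
orientation: [0.436, 0.553, -0.438, 0.559]
wrist_force: [0.4, -0.0, -0.5]
finger_gap: 0.0
[ 289    0   77  152 3014] ((-0.3618507385253906, -3.7306594848632812), (65.50458526611328, 130.7930908203125), 0.05240223929286003)
red [305 170  38  15 542] 0.106 ((-2.3796682357788086, -88.97782135009766), (31.635868072509766, 11.892584800720215), 0.3049893081188202)
red [305 170  38  15 542] 0.3 ((-2.5750961303710938, -63.15684127807617), (12.875728607177734, 4.840256690979004), 0.30499371886253357)
red [438 355  41  23 184] 0.106 ((136.17520141601562, -274.6089782714844), (7.614508152008057, 50.892879486083984), 58.92843246459961)
red [438 355  41  23 184] 0.3 ((53.81642150878906, -138.70834350585938), (3.099078893661499, 20.71329116821289), 58.92848205566406)
[285 248  64  46 981] ((-0.15118789672851562, 2.9227371215820312), (133.85191345214844, 65.32295227050781), 89.8808822631836)
[601 279  39  40 8
[... 271 characters left out ...]
((117.16517639160156, -262.0724182128906), (16.842876434326172, 57.97966766357422), 66.13597106933594)
red [266 185  70  21 438] 0.106 ((163.15093994140625, 6.0519866943359375), (148.7045440673828, 13.498383522033691), 89.87126922607422)
red [266 185  70  21 438] 0.3 ((130.13893127441406, -0.8337516784667969), (120.40786743164062, 10.929803848266602), 89.87126922607422)
red [617 397  13  10  89] 0.106 ((-415.5321044921875, -575.4402465820312), (29.327762603759766, 19.585285186767578), 74.99710083007812)
red [617 397  13  10  89] 0.3 ((-338.4277038574219, -471.675048828125), (23.74700927734375, 15.8584566116333), 74.99727630615234)
[0.65942547 0.1072285 ] [ 0.00608984  0.13422025 -0.12050447]
```

View pics/w5.png

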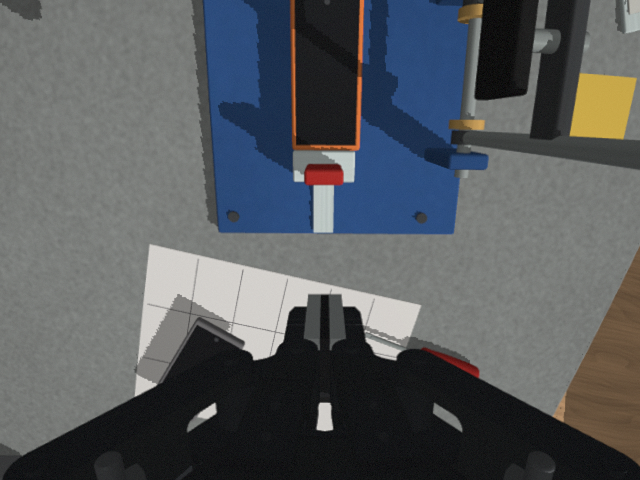

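```bash
python3 -m handwheel '-0.045 0 0 0 0.4;-0.06 0.033 -0.03 0 0.4;-0.06 0.067 -0.06 0 0.4;-0.06 0.1 -0.09 0 0.4;-0.06 0.134 -0.1205 0 0.4;-0.06 0.134 -0.1205 0 0.4;-0.06 0.134 -0.1205 0 0.4'
python3 - <<'E'
from h import *
s=r.state();o=np.array([.5317,.0768]); t=np.radians(13.4); ex=np.array([np.cos(t),np.sin(t)]);ey=np.array([-ex[1],ex[0]]); A=np.c_[ex,ey]
h=o+ex*.1307; print(delta([*h,.306]),s['position'],s['joint_pos'].round(2)); M=R.from_quat(s['orientation']).as_matrix(); print(np.degrees(np.arctan2(M[1,1],M[0,1])),M[2])
im,c=shot('wrist','w6.png')
E
```

```text
clock: 14.62
position: [0.6591, 0.1071, 0.3707]
orientation: [0.435, 0.556, -0.439, 0.556]
wrist_force: [-1.2, -0.9, -0.7]
finger_gap: 0.0513
[ 6.46801890e-02  1.47815999e-05 -3.70253762e-04] [0.65910802 0.10710567 0.3706807 ] [-0.01  0.64  0.71 -0.01  1.79 -0.25]
13.677343613487158 [-0.99997834 -0.00428681  0.0049947 ]
```

View pics/w6.png

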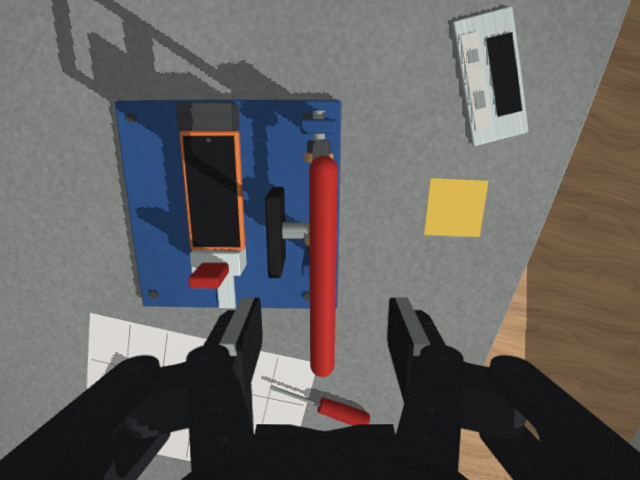

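```bash
python3 -m handwheel '0.02 0 0 0 0.4;0.045 0 0 0 0.4;0.06 0 0 0 0.4;0.067 0 0 0 0.4;0.067 0 0 0 0.4;0.067 0 0 0 0.4'; python3 -m handwheel '0 0 0 0 1;0 0 0 0 1;0 0 0 0 1;0 0 0 0 1;0 0 0 0 1;0 0 0 0 1' 60
python3 - <<'E'
from h import *
s=r.state(); p=s['position']; o=np.array([.5317,.0768]); t=np.radians(13.4); ex=np.array([np.cos(t),np.sin(t)]);ey=np.array([-ex[1],ex[0]]); A=np.c_[ex,ey]
print((p[:2]-o)@A, p)
M=R.from_quat(s['orientation'])
f=lambda a:np.array([125-215*np.cos(1.6-a),85+215*np.sin(1.6-a)])
for a in np.linspace(0,1.6,25):
    d=f(a)-f(0); w=np.r_[ex*d[0],d[1]]/1000; print(round(a,3),M.inv().apply(w).round(4))
E
```

```text
clock: 15.42
position: [0.659, 0.1063, 0.3054]
orientation: [0.435, 0.555, -0.439, 0.557]
wrist_force: [0.8, -0.2, 0.7]
finger_gap: 0.0515
clock: 16.18
position: [0.6587, 0.1062, 0.306]
orientation: [0.435, 0.555, -0.439, 0.557]
wrist_force: [-5.3, -0.7, 4.8]
finger_gap: 0.0122
[ 0.13038593 -0.00080485] [0.65872281 0.10623373 0.30596703]
0.0 [0. 0. 0.]
0.067 [ 0.0001 -0.0143 -0.0001]
0.133 [ 0.0011 -0.0286 -0.0001]
0.2 [ 0.0031 -0.0428 -0.0002]
0.267 [ 0.0061 -0.0568 -0.0003]
0.333 [ 0.0099 -0.0706 -0.0003]
0.4 [ 0.0147 -0.0842 -0.0004]
0.467 [ 0.0203 -0.0973 -0.0005]
0.533 [ 0.0269 -0.1101 -0.0006]
0.6 [ 0.0342 -0.1224 -0.0007]
0.667 [ 0.0424 -0.1342 -0.0008]
0.733 [ 0.0513 -0.1454 -0.0009]
0.8 [ 0.061  -0.1559 -0.001 ]
0.867 [ 0.0713 -0.1659 -0.0011]
0.933 [ 0.0823 -0.1751 -0.0012]
1.0 [ 0.0939 -0.1835 -0.0013]
1.067 [ 0.106  -0.1912 -0.0014]
1.133 [ 0.1186 -0.198  -0.0015]
1.2 [ 0.1316 -0.204  -0.0016]
1.267 [ 0.145  -0.2091 -0.0017]
1.333 [ 0.1587 -0.2134 -0.0018]
1.4 [ 0.1726 -0.2166 -0.0019]
1.467 [ 0.1868 -0.219  -0.002 ]
1.533 [ 0.201  -0.2204 -0.0021]
1.6 [ 0.2153 -0.2208 -0.0021]
```

```bash
cat > arc.py <<'E'
import sys
from h import *
p0=np.array([.65872,.10623,.30597]); t=np.radians(13.4); ex=np.array([np.cos(t),np.sin(t),0])
f=lambda a:np.array([125-215*np.cos(1.6-a),85+215*np.sin(1.6-a)])/1000
s=r.state(); q=(s['position']-p0)@np.c_[ex,[0,0,1]]+f(0)
rr=q-[.125,.085]; print('est a',1.6-np.arctan2(rr[1],-rr[0]),'radius',np.hypot(*rr),'F',s['wrist_force'].round(1),'gap',s['finger_gap'])
for a in map(float,sys.argv[1:]):
    d=f(a)-f(0); print(a,delta(p0+ex*d[0]+[0,0,d[1]]).round(4))
E
python3 -m handwheel '0.0001 -0.0143 0 0 1;0.0011 -0.0286 0 0 1;0.003 -0.0428 0 0 1;0.006 -0.0568 0 0 1;0.01 -0.0706 0 0 1;0.0147 -0.0842 0 0 1;0.0203 -0.0973 -0.0005 0 1;0.0269 -0.11 -0.0006 0 1'
python3 arc.py .6 .667 .733 .8 .867 .933 1 1.067
```

```text
clock: 17.18
position: [0.5526, 0.0811, 0.2807]
orientation: [0.437, 0.553, -0.437, 0.559]
wrist_force: [2.0, 1.4, 4.8]
finger_gap: 0.0119
est a 0.5260173239551316 radius 0.21569635757899236 F [2.  1.4 4.8] gap 0.011944765177988138
0.6 [ 0.0086 -0.0134  0.    ]
0.667 [ 0.0168 -0.0253 -0.0001]
0.733 [ 0.0255 -0.0364 -0.0002]
0.8 [ 0.0352 -0.0471 -0.0003]
0.867 [ 0.0455 -0.0572 -0.0004]
0.933 [ 0.0563 -0.0664 -0.0005]
1.0 [ 0.0679 -0.0749 -0.0006]
1.067 [ 0.08   -0.0827 -0.0007]
```

```bash
python3 -m handwheel '0.0086 -0.0134 0 0 1;0.0168 -0.0253 0 0 1;0.0255 -0.0364 0 0 1;0.0352 -0.0471 0 0 1;0.0455 -0.0572 0 0 1;0.0563 -0.0664 -0.0005 0 1;0.0679 -0.0749 -0.0006 0 1;0.08 -0.0827 -0.0007 0 1' 80
python3 arc.py 1.133 1.2 1.267 1.333 1.4 1.467 1.533 1.57 1.6
```

```text
clock: 18.18
position: [0.4737, 0.0625, 0.201]
orientation: [0.439, 0.552, -0.436, 0.56]
wrist_force: [5.6, 5.1, 3.5]
finger_gap: 0.0111
est a 1.0611969225174263 radius 0.21424423709210388 F [5.6 5.1 3.5] gap 0.011121787986535153
1.133 [ 0.0131 -0.0082  0.0002]
1.2 [ 0.0261 -0.0144  0.0001]
1.267 [ 0.0395 -0.0197  0.    ]
1.333 [ 0.053  -0.024  -0.0001]
1.4 [ 0.0669 -0.0275 -0.0002]
1.467 [ 0.0811 -0.03   -0.0003]
1.533 [ 0.0952 -0.0316 -0.0004]
1.57 [ 0.1032 -0.0321 -0.0004]
1.6 [ 0.1096 -0.0322 -0.0005]
```

```bash
python3 -m handwheel '0.0131 -0.0082 0 0 1;0.0261 -0.0144 0 0 1;0.0395 -0.0197 0 0 1;0.053 -0.024 0 0 1;0.0669 -0.0275 0 0 1;0.0811 -0.03 0 0 1;0.0952 -0.0316 -0.0004 0 1;0.1032 -0.0321 -0.0004 0 1' 80
python3 arc.py 1.57 1.6 1.61
```

```text
clock: 19.18
position: [0.4428, 0.0553, 0.0973]
orientation: [0.439, 0.552, -0.436, 0.559]
wrist_force: [-5.7, -0.9, 4.7]
finger_gap: 0.0112
est a 1.5712154015264752 radius 0.2156415143349351 F [-5.7 -0.9  4.7] gap 0.011238693357853565
1.57 [-0.0002  0.0006  0.0005]
1.6 [0.0062 0.0005 0.0005]
1.61 [0.0084 0.0005 0.0005]
```

```bash
python3 -m handwheel '0.003 0.0005 0 0 1;0.006 0.0005 0 0 1;0.008 0.0005 0 0 1' 100
python3 arc.py 1.6 ; python3 - <<'E'
from h import *
shot('scene','s7.png')
im=cv2.imread('pics/s7.png')[190:360,230:420]; cv2.imwrite('pics/s7c.png',cv2.resize(im,None,fx=4,fy=3.5,interpolation=cv2.INTER_CUBIC)[:600,:800])
E
```

```text
clock: 19.55
position: [0.4426, 0.0552, 0.0894]
orientation: [0.438, 0.553, -0.436, 0.559]
wrist_force: [-9.7, -2.6, 11.0]
finger_gap: 0.0119
est a 1.6079039951144405 radius 0.21581810057069425 F [-9.7 -2.6 11. ] gap 0.011945960787460332
1.6 [-0.0017  0.0008  0.0005]
```

View pics/s7c.png

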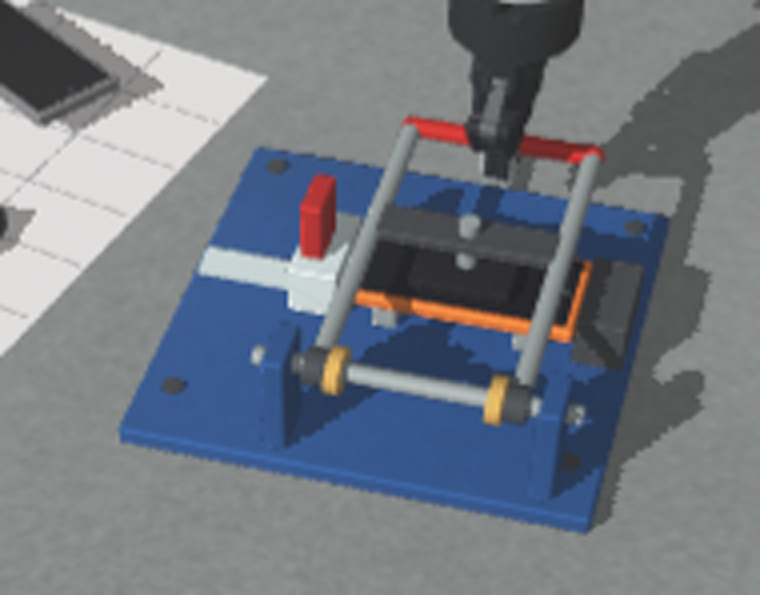

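```bash
python3 -m handwheel '0.002 0 0 0 1;0.004 0 0 0 1;0.004 0 0 0 1' 100
python3 arc.py 1.6
```

```text
clock: 19.98
position: [0.4425, 0.0552, 0.0858]
orientation: [0.438, 0.553, -0.436, 0.559]
wrist_force: [-6.8, -0.1, 12.5]
finger_gap: 0.0117
est a 1.6243710164643976 radius 0.21594479440007008 F [-6.8 -0.1 12.5] gap 0.011682070165855823
1.6 [-0.0053  0.0009  0.0005]
```

```bash
python3 -m handwheel '0.002 0 0 0 1;0.004 0 0 0 1;0.004 0 0 0 1' 120
python3 arc.py 1.6; python3 - <<'E'
from h import *
shot('scene','s8.png')
o=np.array([.5317,.0768]); t=np.radians(13.4); ex=np.array([np.cos(t),np.sin(t)]);ey=np.array([-ex[1],ex[0]])
for f in('s7.png','s8.png'):
    c=get_calibration('scene'); im=cv2.imread('pics/'+f); hsv=cv2.cvtColor(im,cv2.COLOR_BGR2HSV); H,S,V=[hsv[...,k].astype(int) for k in range(3)]
    m=((H<6)|(H>172))&(S>150)&(V>90); m[:215]=0; m[240:]=0; m[:,:325]=0; m[:,395:]=0
    ys,xs=np.nonzero(m); print(xs.min(),xs.max())
    for lo,hi in((330,348),(362,378)):
        k=(xs>=lo)&(xs<=hi); u,v=xs[k].mean(),ys[k].mean()
        # ray with vertical plane press x=-90
        O,d=ray(c,[[u,v]]); d=d[0]; L=(-.09-(O[:2]-o)@ex)/(d[:2]@ex); P=O+L*d; print(f,u.round(1),v.round(2),'y',((P[:2]-o)@ey).round(4),'z',P[2].round(4))
E
```

```text
clock: 20.35
position: [0.4425, 0.0552, 0.0832]
orientation: [0.438, 0.553, -0.436, 0.559]
wrist_force: [-12.2, -0.3, 24.8]
finger_gap: 0.0114
est a 1.636560759871832 radius 0.2159857490548589 F [-12.2  -0.3  24.8] gap 0.011400775959704354
1.6 [-0.0079  0.0009  0.0006]
332 380
s7.png 339.7 226.82 y -0.0378 z 0.0896
s7.png 369.2 232.35 y 0.034 z 0.0895
331 379
s8.png 339.6 228.6 y -0.038 z 0.0835
s8.png 369.1 234.22 y 0.0343 z 0.0833
```

```bash
python3 -m handwheel '0.002 0 0 0 1;0.002 0 0 0 1;0.002 0 0 0 1;0.002 0 0 0 1;0.002 0 0 0 1;0.002 0 0 0 1;0.002 0 0 0 1' 120
sed -i 's/\.30597/.2981/' arc.py; python3 arc.py 1.57 1.53 1.467 1.4 1.333 1.267 1.2 1.133
```

```text
clock: 21.28
position: [0.4425, 0.0552, 0.0828]
orientation: [0.438, 0.552, -0.436, 0.559]
wrist_force: [-12.7, -1.6, 27.9]
finger_gap: 0.0112
est a 1.6017628153223773 radius 0.21584528499445135 F [-12.7  -1.6  27.9] gap 0.011218783943396208
1.57 [-0.0068  0.001   0.0005]
1.53 [-0.0154  0.0015  0.0006]
1.467 [-0.0289  0.003   0.0007]
1.4 [-0.0431  0.0055  0.0008]
1.333 [-0.057   0.0089  0.0008]
1.267 [-0.0706  0.0132  0.0009]
1.2 [-0.084   0.0185  0.001 ]
1.133 [-0.097   0.0246  0.0011]
```

```bash
python3 -m handwheel '-0.0068 0.001 0 0 1;-0.0154 0.0015 0 0 1;-0.0289 0.003 0 0 1;-0.0431 0.0055 0 0 1;-0.057 0.0089 0 0 1;-0.0706 0.0132 0 0 1;-0.084 0.0185 0.0005 0 1;-0.097 0.0246 0.0005 0 1' 100
python3 arc.py 1.067 1 .933 .867 .8 .733 .667 .6
```

```text
clock: 22.28
position: [0.4633, 0.06, 0.1802]
orientation: [0.436, 0.554, -0.439, 0.557]
wrist_force: [-17.9, -9.0, 11.8]
finger_gap: 0.0111
est a 1.137236605655048 radius 0.21737757042564423 F [-17.9  -9.   11.8] gap 0.011090623830278683
1.067 [-0.0122  0.0093  0.0005]
1.0 [-0.0244  0.0171  0.0006]
0.933 [-0.036   0.0256  0.0007]
0.867 [-0.0468  0.0347  0.0008]
0.8 [-0.0572  0.0447  0.0009]
0.733 [-0.0669  0.0554  0.001 ]
0.667 [-0.0757  0.0665  0.001 ]
0.6 [-0.0839  0.0783  0.0011]
```

```bash
python3 -m handwheel '-0.0122 0.0093 0.0005 0 1;-0.0244 0.0171 0.0005 0 1;-0.036 0.0256 0.0005 0 1;-0.0468 0.0347 0.001 0 1;-0.0572 0.0447 0.001 0 1;-0.0669 0.0554 0.001 0 1;-0.0757 0.0665 0.001 0 1;-0.0839 0.0783 0.001 0 1' 100
python3 arc.py .533 .467 .4 .333 .267 .2 .133 .067 0
```

```text
clock: 23.28
position: [0.5383, 0.0789, 0.2689]
orientation: [0.436, 0.554, -0.438, 0.557]
wrist_force: [-20.4, 3.2, 38.1]
finger_gap: 0.0114
est a 0.592361103945521 radius 0.2195715714459974 F [-20.4   3.2  38.1] gap 0.011366000140073572
0.533 [-0.0026  0.0134  0.0014]
0.467 [-0.009   0.0261  0.0015]
0.4 [-0.0147  0.0393  0.0016]
0.333 [-0.0195  0.0529  0.0017]
0.267 [-0.0232  0.0666  0.0017]
0.2 [-0.0262  0.0807  0.0018]
0.133 [-0.0281  0.0949  0.0019]
0.067 [-0.0291  0.1091  0.0019]
0.0 [-0.0292  0.1235  0.002 ]
```

```bash
python3 -m handwheel '-0.0046 0.0134 0.001 0 1;-0.013 0.0261 0.001 0 1;-0.0207 0.0393 0.001 0 1;-0.0255 0.0529 0.0015 0 1;-0.0292 0.0666 0.0015 0 1;-0.0322 0.0807 0.0015 0 1;-0.0341 0.0949 0.0015 0 1;-0.0351 0.1091 0.0015 0 1' 80
sed -i 's/\.2981/.3045/' arc.py; python3 arc.py  .067 0 -.02
```

```text
clock: 24.28
position: [0.6453, 0.1049, 0.306]
orientation: [0.437, 0.554, -0.436, 0.558]
wrist_force: [1.5, -5.0, 8.0]
finger_gap: 0.0111
est a 0.06190479260802295 radius 0.21651892989439986 F [ 1.5 -5.   8. ] gap 0.01112770450025312
0.067 [ 0.0016 -0.0011  0.0018]
0.0 [0.0016 0.0133 0.0018]
-0.02 [0.0018 0.0176 0.0019]
```

Relaxed again; now the last bit to the stop, with a slight overpush.

```bash
python3 -m handwheel '0.0005 0.006 0.001 0 1;0.001 0.012 0.001 0 1;0.001 0.016 0.001 0 1;0.001 0.018 0.001 0 1;0.001 0.018 0.001 0 1' 80; python3 arc.py 0
python3 - <<'E'
from h import *
im,c=shot('top','t9.png'); o=np.array([.5317,.0768]); t=np.radians(13.4); ex=np.array([np.cos(t),np.sin(t)]);ey=np.array([-ex[1],ex[0]]); A=np.c_[ex,ey]
hsv=cv2.cvtColor(im,cv2.COLOR_RGB2HSV); H,S,V=[hsv[...,k].astype(int) for k in range(3)]
m=(((H<6)|(H>172))&(S>150)&(V>100)); m[:,:255]=0;m[:,345:]=0; m[:150]=0;m[230:]=0
ys,xs=np.nonzero(m); 
P=(plane(c,np.c_[xs,ys],.3)[:,:2]-o)@A*1000; k=cv2.fitLine(P.astype(np.float32),cv2.DIST_L2,0,.01,.01).ravel(); print(k)
E
```

```text
clock: 24.9
position: [0.6607, 0.1085, 0.3063]
orientation: [0.436, 0.556, -0.438, 0.557]
wrist_force: [-25.9, 15.1, 15.0]
finger_gap: 0.011
est a -0.011164704919710555 radius 0.21690851662246988 F [-25.9  15.1  15. ] gap 0.011035286764080058
0.0 [ 0.0018 -0.0025  0.0017]
[  0.20106953   0.97957695 133.63814     53.44662   ]
```

```bash
python3 -m handwheel '0 -0.0015 0 0 0.9;0 -0.0015 0 0 0.8;0 -0.0015 0 0 0.6;0 -0.0015 0 0 0.4;0 -0.0015 0 0 0.4;0 -0.0015 0 0 0.4' 20; python3 -m handwheel '-0.02 0 0 0 0.4;-0.05 0 0 0 0.4;-0.075 0 0 0 0.4;-0.08 -0.05 0.04 0 0.4;-0.08 -0.1 0.08 0 0.4;-0.08 -0.15 0.13 0 0.4;-0.08 -0.2 0.18 0 0.4;-0.08 -0.2 0.23 0 0.4'
python3 - <<'E'
from h import *
im,c=shot('top','t10.png'); im2,c2=shot('scene','s10.png'); o=np.array([.5317,.0768]); t=np.radians(13.4); ex=np.array([np.cos(t),np.sin(t)]);ey=np.array([-ex[1],ex[0]]); A=np.c_[ex,ey]
def hs(im): 
    hsv=cv2.cvtColor(im,cv2.COLOR_RGB2HSV); return [hsv[...,k].astype(int) for k in range(3)]
H,S,V=hs(im); red=((H<6)|(H>172))&(S>150)&(V>100); org=(H>3)&(H<22)&(S>150)&(V>90)
def rep(n,m,z,b):
    q=np.zeros_like(m); q[b[1]:b[3],b[0]:b[2]]=m[b[1]:b[3],b[0]:b[2]]; ys,xs=np.nonzero(q)
    print(n,cv2.minAreaRect(((plane(c,np.c_[xs,ys],z)[:,:2]-o)@A*1000).astype(np.float32)) if len(xs) else None)
rep('handle',red,.3,(250,150,345,220)); rep('fin',red,.106,(335,235,400,280)); rep('phone',org,.051,(270,235,360,310))
a=cv2.imread('pics/t0.png').astype(int); d=np.abs(a[:,:,::-1]-im).sum(2)>60
for n,b in(('box',(140,220,212,285)),('driver',(435,150,465,215)),('other',(450,283,525,335))): print(n,d[b[1]:b[3],b[0]:b[2]].mean())
cv2.imwrite('pics/s10c.png',cv2.resize(im2[170:350,140:420,::-1],None,fx=2.8,fy=2.8))
E
```

```text
clock: 25.7
position: [0.6593, 0.1081, 0.3063]
orientation: [0.436, 0.556, -0.438, 0.557]
wrist_force: [-0.4, 0.3, -0.4]
finger_gap: 0.0515
clock: 26.7
position: [0.5179, -0.1606, 0.3883]
orientation: [0.436, 0.555, -0.437, 0.557]
wrist_force: [1.6, -1.1, -0.6]
finger_gap: 0.0514
handle ((130.12811279296875, -0.8342208862304688), (120.40441131591797, 11.144147872924805), 89.75030517578125)
fin ((-2.704535484313965, -88.5976333618164), (31.238849639892578, 12.36599063873291), 0.06156400591135025)
phone ((-0.22159194946289062, 0.17479705810546875), (139.40846252441406, 65.3449935913086), 89.98090362548828)
box 0.0
driver 0.0
other 0.7487179487179487
```

View pics/s10c.png

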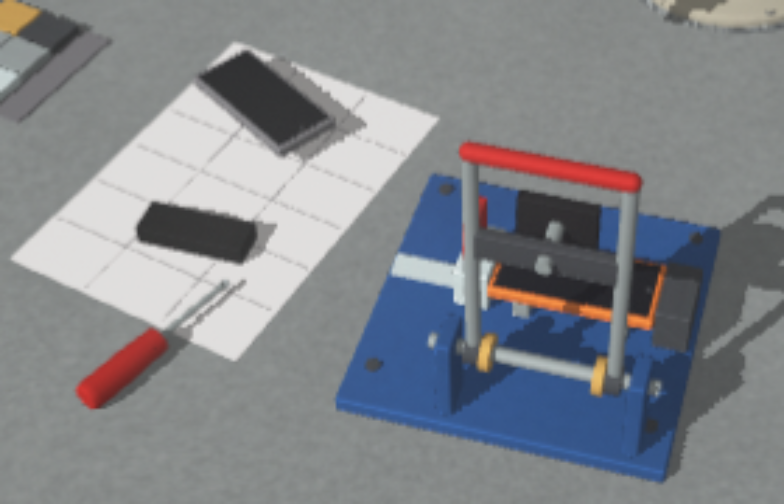

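```bash
python3 -m handwheel '0 0 0 0 0.4;0 0 0 0 0.4'; python3 -c "
from station import order; print(order.sign_off())"
```

```text
clock: 27.05
position: [0.5189, -0.1639, 0.3867]
orientation: [0.437, 0.555, -0.439, 0.555]
wrist_force: [0.2, 0.2, -0.0]
finger_gap: 0.0512
the job is handed in; nothing more can be done
None
```

The job is done and handed in at 27 s. The orange phone lies screen up on the rails, clamped between the jaws, and has been pressed once. I then let the arm up under control to its upright stop.

**Phone and jaw:** the last top picture puts the phone within 0.3 mm of the seat's middle and square to it. The fin is at about y = −89 mm, so the jaw joint is near 0.045. The push on the jaw levelled off at about 14 N.

**Press:** the handle bar measured about 83 mm above the table at the lower stop, against 85 mm expected. The force rose from about 12 N to 25–28 N there. I held it down for about 1.1 s.

**Rise:** it took about 3.5 s at roughly 0.5 rad/s, held all the way. The bar had slipped a few millimetres in the fingers on the way down. My first rise path was therefore slightly too tight, and the force in the grip reached about 43 N mid-rise. I corrected the path and the force fell again. At the top I pushed about 26 N against the upright stop before letting go. The handle then measured at the same place as at the start.

**Bystanders:** the box and screwdriver areas of the top picture are unchanged from the start. The robot hid the other phone in that top picture, so that comparison shows nothing. The scene picture shows it still on its rest in its place, judged by eye only.

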